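Feel for the notch in the scanner's sill and release the lid

ROBOT

A 6-joint arm with a two-finger parallel gripper is mounted at the origin on the work surface. World frame = base frame: x ahead of the robot, y to its left, z up, the work surface at z = 0. Lengths are in m, angles in rad, forces in N, time in s.
With the tool pointing down it reaches from about 0.3 to 0.775 m from the base axis. Payload 14.6 kg.
Tool frame: the origin (TCP) lies between the finger pads; the fingertips stand ahead of it and the grasp point (between the pads) lies 11 mm behind it (robot.tcp_to_tips is the z of the fingertips in the tool frame, in m); z points along the fingers, y is the line along which they close (so a half turn about z gives the same grasp; the last joint's range is limited). The gripper opens to 85 mm and grips with 20 to 120 N. Pads are 22 mm wide; open, the fingers measure 114 mm over their backs; the gripper's body (76 mm by 85 mm) begins 54 mm behind the grasp point. The pads swing forward as they close: fully open they stand 13 mm farther back than shut.
Start: joints at [-1.167, 0.3, 1.521, -0, 1.321, -0.067], TCP at [0.249, -0.49, 0.203] pointing down, gripper open.
Joint ranges: [-3.03, 3.03], [-0.79, 2.21], [0.23, 2.52], [-1.04, 4.18], [0, 3.07], [-2.55, 2.55]. Speed limits (rad/s): [2.22, 2.22, 2.57, 3.14, 3.14, 3.14].

INTERFACE

Orientations are given as a unit quaternion [x, y, z, w].
In Python, from workcell import robot, eoat, status, read_camera, camera_info gives the robot as it stands. The module is installed in compiled form; this text tells all that it offers. Calls block until the motion is done:
- robot.move_ptp(position, orientation): joint-space move of the TCP to a pose.
- robot.servo_line(position, ori=None, max_speed=0.15): straight line of the TCP; ori=None keeps the orientation; max_speed is the mean speed in m/s.
- robot.set_joints(angles): joint-space move.
- eoat.gripper_open() and eoat.grab(strength=None): open the fingers fully, or close them until they stop; strength is the grip in N (None keeps the last).
- robot.pause(seconds).
- robot.ik(position, orientation): joint angles nearest the present ones, or None.
- status.observe(): the state.
- read_camera(name): name is "scene" or "top"; returns the picture (480x640x3 uint8, red, green, blue); there is no depth.
- camera_info(name): a dict with "fx", "fy", "cx", "cy" (pixels), "world_to_cam" (4x4, takes a point from world to camera coordinates). Camera axes: x right, y down, z forward; pixel columns grow to the right and rows downward; lengths in m; the calibration is good to about 2 mm. A picture is of the moment at which its call begins. camera_info takes no time and is no camera call.
A pose or a line that the arm cannot do raises robot.PlanningError and nothing moves.
- robot.hand_in(): hands the job in; it is judged then, once.
The state is a dict: "clock": time; "joint_pos": joint angles; "dq": joint speeds; "joint_efforts": joint torques, N m; "ee_pos": TCP position; "eef_rot": TCP orientation; "force": force on the tool from outside, world axes, zero at the start; "ft_torque": the same for the moment, N m; "grip_width": finger opening in m; "grasp_force": force on a finger pad.
Only numpy, scipy, OpenCV 4.12 (cv2) and the standard library are available. Lean on these libraries where they do the work, as an engineer would, in place of code of your own. Each camera call takes 0.05 s, during which the arm holds its last target. There are 200 camera calls.

TASK

The plate scanner is latched shut, and its release bar can only be reached through a notch somewhere along the grey front sill. Feel along the top of the sill with a light fingertip until you find the notch, then gently press down the bar inside it until the lid springs ajar. Move clear and leave the lid standing ajar by itself, without touching the lid or disturbing anything else on the bench.

Things in the scene. Friction and masses are not known exactly. Their poses are not given: they have to be found in the camera images.
- scanner: Bench-top scanner for thin-layer plates: flat white housing, 430 mm wide (y), 320 mm deep (x), 104 mm high, fixed. Origin: middle of the foot of its front face, at bench height. Its x axis points level from front to back, y along the front to its left end, z up. Beside the lid, at the left end, is a console 90 mm wide, 104 mm high.
- sill: Grey fixed sill along the scanner's front, 34 mm deep (x from 0 at the front face to 34 mm). Origin: middle of its front edge, at the height of the rail's top, 97 mm above the bench; axes as the scanner's. Between two end pieces 3 mm higher runs the rail: rigid, straight, level, flat top at z = 0, y from -96 to 96 mm. The notch is in the rail. The white deck behind it is 3 mm lower than the rail.
- sill_left (a point): Left (+y) end of the rail, at the height of its top, 17 mm behind its front edge. The rail has one notch, 48 mm long, cut square across its whole depth, open to the front and upward. Its place differs from start to start and is not reported; its middle lies anywhere from y = -58 to 58 mm on the sill, so that at least 14 mm of rail remains at either side.
- sill_right (a point): Right (-y) end of the rail, at the height of its top, 17 mm behind its front edge. A fingertip set down close to either end meets solid rail first.
- release_bar (a joint): How far the grey release bar is pressed down, in m: 0 at rest, 0.006 at its stop. It runs hidden under the whole rail and shows only in the notch, where its flat top fills the floor 7 mm below the rail's top. Sprung: 4 N starts it, 8 N holds it at its stop; it comes back up by itself. The latch lets go at about 0.004 (7 N).
- lid: Flat grey lid, 318 mm wide, from 80 to 306 mm behind the scanner's front face, 12 mm thick, hinged at the back. Shut it is level, its top 7 mm higher than the rail. Origin: middle of its front lower edge (92 mm above the bench when shut); axes as the scanner's. Once unlatched, a spring swings its front edge 32 mm up (0.14 rad) within about a second and keeps it there.
- vial_front: Small clear glass vial with black cap, 26 mm across, 48 mm high, standing on the bench just in front of the scanner. Origin: centre of its underside. Leave alone.
- vial_console: Small amber vial with black cap, 22 mm across, 40 mm high, standing on the near end of the scanner's console. Origin: centre of its underside. Leave alone.
- tweezers: Steel tweezers, 125 mm long, 8 mm high, lying in front of the scanner. Origin: middle of the underside. Leave alone.
- beaker: Glass beaker, 70 mm across, 90 mm high. Origin: centre of its underside. Leave alone.
- solvent_bottle: White plastic bottle with red cap, 84 mm across, 170 mm high. Origin: centre of its underside. Leave alone.
- amber_jar: Amber glass jar, 56 mm across, 75 mm high. Origin: centre of its underside. Leave alone.
- spatula: Narrow steel laboratory spatula, 170 mm long, 12 mm wide, 4 mm high, lying on the bench. Origin: middle of its underside. Leave alone.

How it is judged:
On the way, in this order (a step that is already met when the one before it is completed fails the run):
1. a fingertip feels the top of the sill, the bar not yet pressed (contact force between the fingers and sill above 0.3 N and value of joint release_bar below 0.002 m), for 0.2 s.
2. the fingers press the release bar down (contact force between the fingers and release_bar above 1 N and value of joint release_bar above 0.003 m).
At the end, for the whole second after the job is handed in: The lid stands ajar at rest (tilted more than 0.12 rad), the release bar is back up (less than 1 mm pressed) (angle between lid's own z axis and vertical above 0.12 rad and angular speed of lid below 0.05 rad/s and value of joint release_bar below 0.001 m); the robot touches nothing.
It fails at once if the lid is touched (more than 2 N) (contact force between any of the fingers, the arm and lid above 2 N).
It fails at once if the sill or the release bar is pushed harder than 40 N (contact force between the fingers and sill above 40 N or contact force between the fingers and release_bar above 40 N).
It fails at once if something else on the bench is moved more than 15 mm or lifted (distance of any of vial_front, vial_console, tweezers, beaker, solvent_bottle, amber_jar, spatula from where it was at the start of the episode above 0.015 m).
It also fails if it takes over 64 s, if anything falls off the work surface, if the arm or the gripper's body presses on something with over 40 N, if the wrist force passes 120 N, or if a joint passes its speed limit or range.

## Working session

There is one attempt and no reset: what is moved stays moved. The work goes in short steps, each a Python script; the robot and the scene stay as the last script left them, time stands still between calls to the robot, and variables do not carry over. Pictures are saved under pics/ and viewed, at most 10 in all, crops included, and the job is handed in when it is done.

```bash
mkdir -p pics; python3 - <<'E'
from workcell import robot, eoat, status, read_camera, camera_info
import cv2
for n in("scene","top"):
    cv2.imwrite(f"pics/{n}0.png",read_camera(n)[:,:,::-1]); print(n,camera_info(n))
s=status.observe(); print(s, robot.tcp_to_tips)
E
```

```text
scene {'fx': 550.540060457276, 'fy': 550.540060457276, 'cx': 323.1645240056293, 'cy': 242.65592643472758, 'world_to_cam': array([[ 0.85074113,  0.525412  , -0.01348196, -0.43993819],
       [ 0.37322846, -0.62199024, -0.68835213, -0.13113048],
       [-0.37005412,  0.58057761, -0.72525139,  1.54179068],
       [ 0.        ,  0.        ,  0.        ,  1.        ]])}
top {'fx': 479.2918034978558, 'fy': 479.2918034978558, 'cx': 322.3481071263755, 'cy': 248.11837823990538, 'world_to_cam': array([[ 3.24725396e-04, -9.99980687e-01, -6.20653764e-03,
         3.85191167e-03],
       [-9.94129895e-01,  3.48688714e-04, -1.08192561e-01,
         5.26890281e-01],
       [ 1.08192636e-01,  6.20523749e-03, -9.94110582e-01,
         1.15031927e+00],
       [ 0.00000000e+00,  0.00000000e+00,  0.00000000e+00,
         1.00000000e+00]])}
{'clock': 0.1, 'joint_pos': array([-1.16659162e+00,  3.00403781e-01,  1.52152644e+00,  2.12310443e-05,
        1.32071309e+00, -6.66467182e-02]), 'dq': array([ 1.58777600e-04, -1.73623746e-03, -1.52141888e-03, -9.98713714e-05,
        2.37721774e-03, -2.14796134e-03]), 'joint_efforts': array([ 1.25469101e-03, -5.44379389e+01, -3.62369049e+01, -4.87360467e-05,
        3.07603557e-03,  3.72569900e-05]), 'ee_pos': array([ 0.24938807, -0.48993561,  0.20298138]), 'eef_rot': array([ 9.72415609e-01,  2.33254381e-01, -7.81057357e-05, -5.19588205e-04]), 'force': array([-0.09887395,  0.12828085, -1.07567405]), 'ft_torque': array([-0.00870189, -0.01171542,  0.0174602 ]), 'grasp_force': 0.0, 'grip_width': 0.08546718544304908} 0.008
```

View pics/scene0.png

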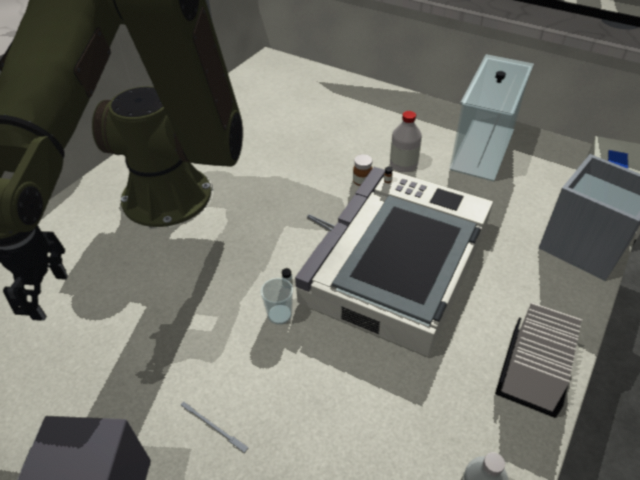

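View pics/top0.png

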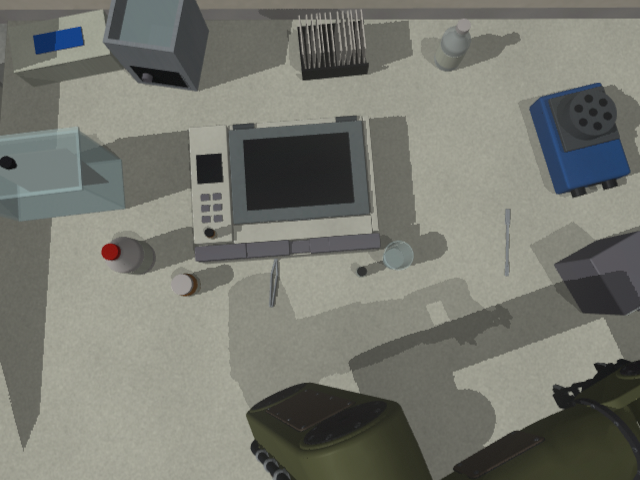

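The scene picture shows the sill as a dark strip from about (305,280) to (378,172). In the top picture it runs from (195,255) to (380,243), with the small vial at (361,271), the tweezers at (275,282) and the beaker at (398,255). I'll enlarge the sill in both views.

```bash
python3 - <<'E'
import cv2
a=cv2.imread("pics/top0.png")[215:295,180:420]; cv2.imwrite("pics/tc.png",cv2.resize(cv2.convertScaleAbs(a,alpha=1.3,beta=10),(792,264),interpolation=cv2.INTER_CUBIC))
a=cv2.imread("pics/scene0.png")[155:305,250:400]; cv2.imwrite("pics/sc.png",cv2.resize(cv2.convertScaleAbs(a,alpha=1.5,beta=10),(600,600),interpolation=cv2.INTER_CUBIC))
E
```

```text
(no output)
```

View pics/tc.png

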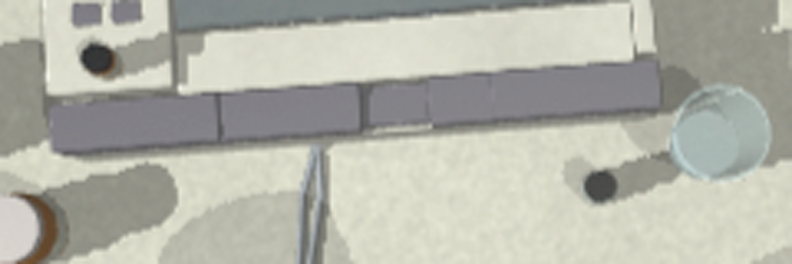

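View pics/sc.png

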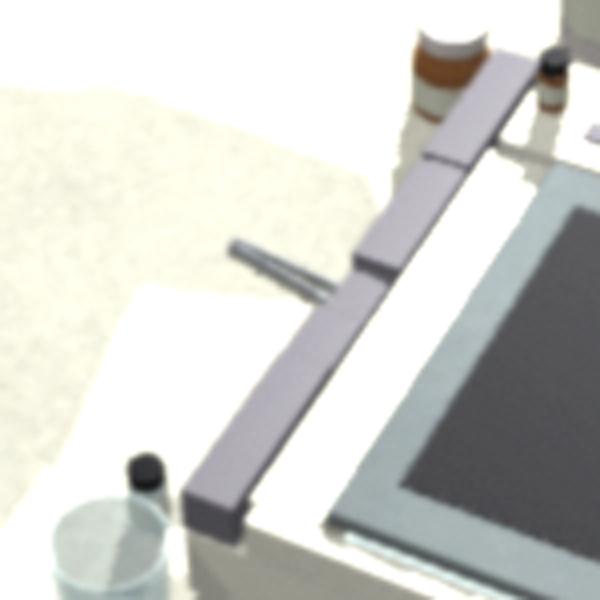

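The top crop shows the rail from about x=219 to 490, with a sunken stretch at 365–428 (about 45 mm long), which looks like the notch. In the scene crop a wall at (378,265) marks its left edge. Next I'll triangulate the sill corners.

```bash
cat > h.py <<'E'
import numpy as np, cv2
from workcell import robot, eoat, status, read_camera, camera_info
C={n:camera_info(n) for n in("scene","top")}
K={n:np.array([[c["fx"],0,c["cx"]],[0,c["fy"],c["cy"]],[0,0,1]]) for n,c in C.items()}
P={n:K[n]@C[n]["world_to_cam"][:3] for n in C}
def tri(a,b):
    X=cv2.triangulatePoints(P["top"],P["scene"],np.float64(a),np.float64(b))[:,0]; return X[:3]/X[3]
def plane(n,p,z):
    M=C[n]["world_to_cam"];R=M[:3,:3];o=-R.T@M[:3,3]
    d=R.T@np.linalg.inv(K[n])@[*p,1]; return o+d*(z-o[2])/d[2]
def tc(u,v): return np.array([180+(u+.5)/3.3-.5,215+(v+.5)/3.3-.5])
def sc(u,v): return np.array([250+(u+.5)/4-.5,155+(v+.5)/4-.5])
E
python3 - <<'E'
from h import *
np.set_printoptions(precision=4,suppress=True)
T=dict(LB=tc(48,98),RB=tc(659,63),RF=tc(660,107),LF=tc(53,152))
S=dict(LB=sc(540,66),RB=sc(241,508),RF=sc(185,495),LF=sc(492,52))
for k in T: print(k,tri(T[k],S[k]),plane("top",T[k],.1),plane("scene",S[k],.1))
for n,p in dict(railL=(220,115),railR=(490,95),notL=(364,105),notR=(429,100)).items(): print(n,plane("top",tc(*p),.097))
print("notchL scene",plane("scene",sc(378,262),.097),"railL",plane("scene",sc(447,158),.097))
print("vial",plane("top",tc(600,186),.048),"beaker",plane("top",tc(720,120),.09),"vialcons",plane("top",tc(97,58),.144))
E
```

```text
LB [0.5262 0.2991 0.0987] [0.528  0.3002 0.1   ] [0.5257 0.2961 0.1   ]
RB [ 0.557  -0.125   0.1014] [ 0.5526 -0.1286  0.1   ] [ 0.5598 -0.1212  0.1   ]
RF [ 0.5245 -0.1276  0.0952] [ 0.5215 -0.1289  0.1   ] [ 0.5287 -0.1293  0.1   ]
LF [0.4902 0.2963 0.097 ] [0.49   0.2956 0.1   ] [0.4917 0.2929 0.1   ]
railL [0.5163 0.1796 0.097 ]
railR [ 0.5304 -0.01    0.097 ]
notL [0.5233 0.0785 0.097 ]
notR [0.5268 0.0329 0.097 ]
notchL scene [0.5258 0.0846 0.097 ] railL [0.5158 0.1883 0.097 ]
vial [ 0.4693 -0.0904  0.048 ] beaker [ 0.5134 -0.1722  0.09  ] vialcons [0.55   0.2557 0.144 ]
```

The heights check out (about 0.097–0.100) and so do the lengths (rail 190 mm, sill 425 mm). The sill is yawed by about 0.08 rad, with the rail centre near (0.524, 0.085) and the notch middle near local y = -29 mm. I'll close the gripper with the narrow 22 mm side along the rail, then touch the solid rail at y = +35 mm.

```bash
cat >> h.py <<'E'
from scipy.spatial.transform import Rotation as Rn
yaw=0.078; ex=np.array([np.cos(yaw),np.sin(yaw),0]); ey=np.array([-np.sin(yaw),np.cos(yaw),0]); C0=np.array([.524,.085,0])-.005*ex
def quat(s):
    y=s*ex; z=np.array([0,0,-1.]); return Rn.from_matrix(np.column_stack([np.cross(y,z),y,z])).as_quat()
def at(ly,ztip): return C0+ly*ey+[0,0,ztip+robot.tcp_to_tips]
def fz(n=5):
    v=[]
    for _ in range(n): robot.pause(.02); v.append(status.observe()["force"])
    return np.mean(v,0)
def down(ly,z,zmin,f0,thr,step=.0005):
    while z>zmin:
        z-=step; robot.servo_line(at(ly,z),max_speed=.02)
        f=fz(2)[2]-f0
        if f>thr: break
    return z,f
E
python3 - <<'E'
from h import *
np.set_printoptions(precision=4,suppress=True)
q=None
for s in(1,-1):
    j=robot.ik(at(.035,.16),quat(s)); print(s,j)
    if j is not None and (q is None or abs(j[5])<abs(q[1][5])): q=(s,j)
s=q[0]; eoat.grab(20)
p=status.observe()["ee_pos"]; robot.servo_line([p[0],p[1],.28],max_speed=.2)
robot.move_ptp(at(.035,.2),quat(s))
robot.servo_line(at(.035,.115),max_speed=.1)
robot.pause(.2); f0=fz()[2]
z,f=down(.035,.104,.092,f0,1.5)
o=status.observe(); print(s,f0,z,f,o["ee_pos"],o["force"],o["clock"],fz())
cv2.imwrite("pics/touch.png",cv2.resize(read_camera("scene")[130:330,220:450,::-1],None,fx=3,fy=3))
E
```

```text
1 [ 0.1583  0.2874  1.6224 -0.      1.2318  0.0803]
-1 None
1 0.10919044064338468 0.09199999999999998 -0.22567138786685803 [0.5163 0.1195 0.1   ] [ 0.3862 -0.0541 -0.1106] 12.3417 [ 0.114  -0.0389  0.1545]
```

View pics/touch.png

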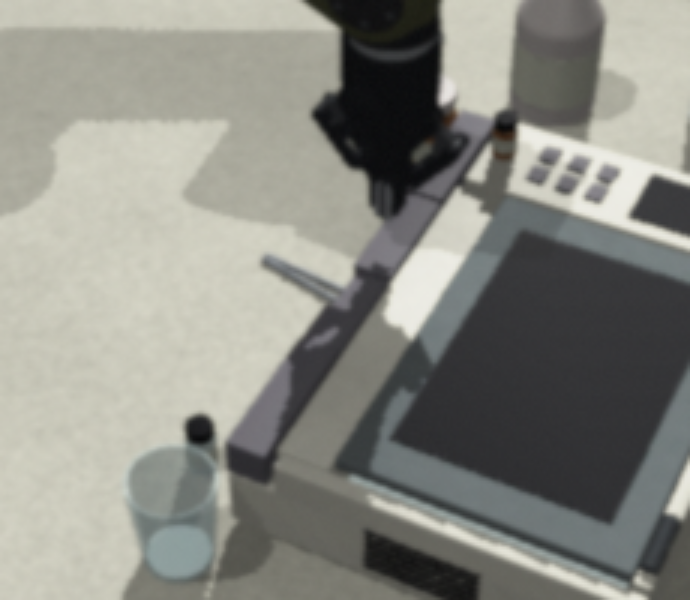

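The closed fingertips show at about (388,212) in this crop, which is scene pixel (349,200). No force has registered at a nominal tip height of 92 mm, so I'll work out where the tip actually is.

```bash
python3 - <<'E'
from h import *
np.set_printoptions(precision=4,suppress=True)
o=status.observe(); print(o["grip_width"],o["ee_pos"],Rn.from_quat(o["eef_rot"]).as_matrix())
c=lambda u,v:(220+(u+.5)/3-.5,130+(v+.5)/3-.5)
for z in(.09,.097,.105): print(plane("scene",c(388,214),z))
def pr(n,X): x=P[n]@[*X,1]; return x[:2]/x[2]
for z in(.09,.1,.11): print(z,pr("scene",[.5163,.1195,z]), pr("top",[.5163,.1195,z]))
print("rail edge pts", pr("scene",C0+.035*ey-.012*ex+[0,0,.097]),pr("scene",C0+.035*ey+.022*ex+[0,0,.097]))
a=read_camera("scene")[170:240,310:390,::-1]
b=read_camera("top")[215:275,200:300,::-1]
A=cv2.resize(a,(400*8//7,400),interpolation=cv2.INTER_CUBIC)
cv2.imwrite("pics/t2.png",cv2.convertScaleAbs(A,alpha=1.8,beta=20))
E
```

```text
-6.537811102428766e-05 [0.5163 0.1195 0.1   ] [[-0.0779  0.997   0.    ]
 [ 0.997   0.0779  0.    ]
 [ 0.      0.     -1.    ]]
[0.4981 0.1567 0.09  ]
[0.5018 0.1499 0.097 ]
[0.506  0.1422 0.105 ]
0.09 [347.9003 212.2966] [272.5782 249.802 ]
0.1 [347.9783 209.321 ] [272.1046 249.3489]
0.11 [348.0572 206.3132] [271.6224 248.8876]
rail edge pts [343.541 208.728] [356.1033 212.9617]
```

View pics/t2.png

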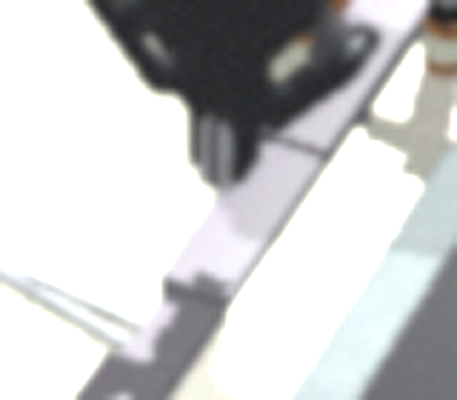

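The tip appears about 9 px higher than the model predicts. That means it is either higher or laterally offset, and the top view will tell which.

```bash
python3 - <<'E'
from h import *
b=read_camera("top")[205:305,190:390,::-1]
cv2.imwrite("pics/t3.png",cv2.convertScaleAbs(cv2.resize(b,(800,400),interpolation=cv2.INTER_CUBIC),alpha=1.6,beta=20))
E
```

```text
(no output)
```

View pics/t3.png

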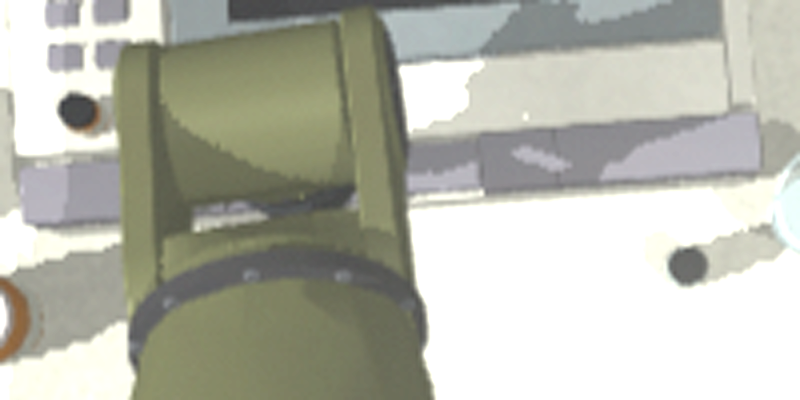

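The wrist's sideways position agrees with the model, so the tip must simply be higher than nominal. I'll keep descending under the force guard.

```bash
python3 - <<'E'
from h import *
np.set_printoptions(precision=4,suppress=True)
t0=status.observe()["clock"]; f0=fz(8)[2]; z=.092;n=0
while z>.062 and status.observe()["clock"]-t0<9:
    z-=.0005;n+=1; robot.servo_line(at(.035,z),max_speed=.02); f=status.observe()["force"][2]-f0
    if f>1.5: break
print(n,t0,z,f0,f); o=status.observe(); print(o["clock"],o["ee_pos"],fz(12)-[0,0,f0],status.observe()["clock"])
E
```

```text
36 12.625 0.07399999999999998 0.07597113006655852 0.07630596255875864
21.7583 [0.5163 0.1195 0.082 ] [ 0.0321 -0.0687 -0.1039] 21.9583
```

```bash
python3 - <<'E'
from h import *
b=read_camera("scene")[150:270,290:410,::-1]
cv2.imwrite("pics/t4.png",cv2.convertScaleAbs(cv2.resize(b,(600,600),interpolation=cv2.INTER_CUBIC),alpha=1.8,beta=20))
E
```

```text
(no output)
```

View pics/t4.png

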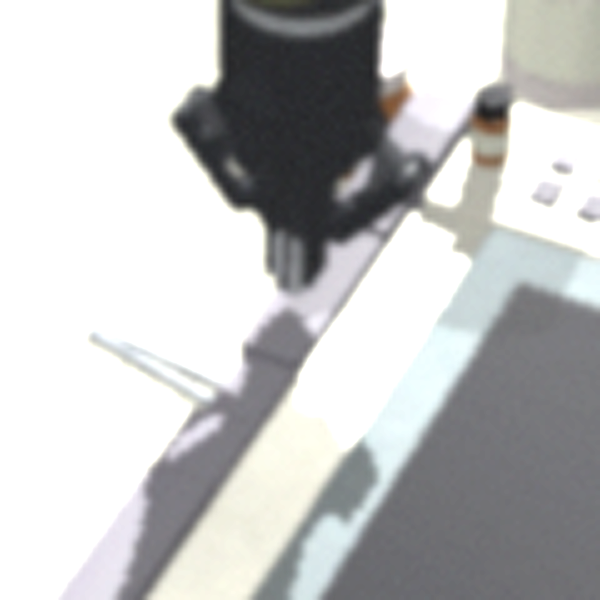

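The tip is at about (293,290) in this crop, or (348.6,208) in the scene. It moved 5.3 px for 18 mm, as it should, and its shadow is close by, so roughly 9 mm of descent remain.

```bash
python3 - <<'E'
from h import *
np.set_printoptions(precision=4,suppress=True)
f0=fz(4)[2]; z=.074; hist=[]
while z>.056:
    z-=.001 if z>.0715 else .0005; robot.servo_line(at(.035,z),max_speed=.03); f=status.observe()["force"][2]-f0; hist.append(round(f,2))
    if f>1.2: break
print(z,f0,hist); print(fz(15)-[0,0,f0]); o=status.observe(); print(o["clock"],o["ee_pos"])
E
```

```text
0.060999999999999985 0.4559023885443851 [np.float64(-0.83), np.float64(0.13), np.float64(-1.37), np.float64(-0.5), np.float64(-0.91), np.float64(-0.78), np.float64(-1.27), np.float64(-0.29), np.float64(-0.88), np.float64(0.17), np.float64(-0.69), np.float64(-0.93), np.float64(-0.11), np.float64(-0.49), np.float64(-0.41), np.float64(0.02), np.float64(-1.47), np.float64(-1.51), np.float64(0.18), np.float64(-0.55), np.float64(-0.1), np.float64(-0.41), np.float64(4.29)]
[-1.6836 -0.4245  5.0245]
28.075 [0.5164 0.1195 0.0693]
```

Contact registered at about 5 N. I'll check what is actually touching.

```bash
python3 - <<'E'
from h import *
b=read_camera("scene")[160:260,300:400,::-1]; o=status.observe(); print(o["force"],o["ft_torque"],o["joint_pos"])
cv2.imwrite("pics/t5.png",cv2.convertScaleAbs(cv2.resize(b,(600,600),interpolation=cv2.INTER_CUBIC),alpha=1.8,beta=20))
E
```

```text
[-2.2788829  -1.23136425  4.95846349] [-0.01061543  0.35669243  0.00717135] [ 1.58333638e-01  4.08432019e-01  1.71204810e+00 -2.06473228e-05
  1.02080656e+00  8.03677333e-02]
```

View pics/t5.png

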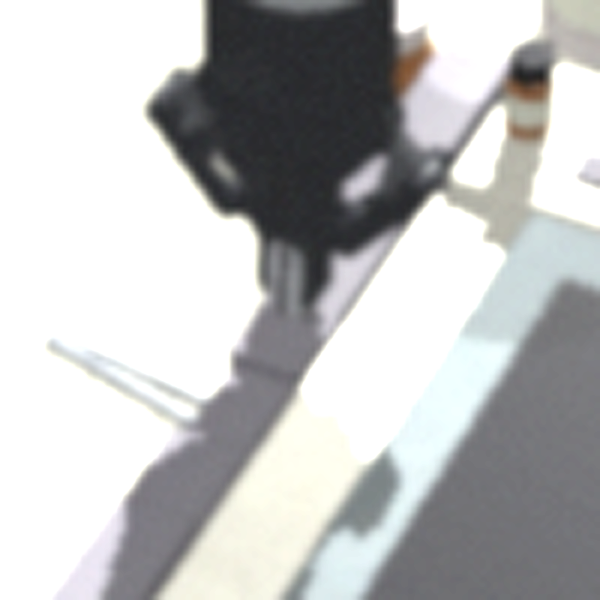

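The tip is at about (293,310) in this crop, or (348.5,211.3) in the scene. That is where the rail's middle should be, so this is light fingertip contact on the rail and step 1 is done. Next I'll lift, move over the notch (5 mm further forward, for knuckle clearance from the lid), check that it is clear below rail height, and press.

```bash
python3 - <<'E'
from h import *
np.set_printoptions(precision=3,suppress=True)
L=-.029; g=lambda z:at(L,z)-.005*ex
robot.servo_line(at(.035,.067),max_speed=.03)
robot.servo_line(g(.067),max_speed=.05)
robot.pause(.2); f0=fz(8)[2]; z=.063; robot.servo_line(g(z),max_speed=.03); hist=[]; ok=True
while z>.0482:
    z-=.0005; robot.servo_line(g(z),max_speed=.03); f=fz(2)[2]-f0; hist.append((round(z*1e3,1),round(float(f),1)))
    if f>2.5 and z>.0575: ok=False; break
    if f>8.3: break
print(f0,hist)
if ok: robot.pause(.3); print(fz(4))
o=status.observe(); print(ok,o["clock"],o["ee_pos"])
robot.servo_line(g(.075),max_speed=.05)
if ok: robot.servo_line(g(.15)-.06*ex,max_speed=.1)
b=read_camera("scene")[120:320,250:500,::-1]; print(status.observe()["clock"])
cv2.imwrite("pics/t6.png",cv2.convertScaleAbs(cv2.resize(b,(750,600),interpolation=cv2.INTER_CUBIC),alpha=1.3,beta=10))
E
```

```text
0.07826100893103322 [(62.5, -0.3), (62.0, 0.2), (61.5, 0.1), (61.0, -0.7), (60.5, -0.0), (60.0, -0.2), (59.5, 0.3), (59.0, 0.4), (58.5, 0.0), (58.0, 0.5), (57.5, 0.1), (57.0, -0.1), (56.5, 0.7), (56.0, 0.7), (55.5, 0.1), (55.0, 0.3), (54.5, -0.3), (54.0, 3.2), (53.5, 4.3), (53.0, 4.9), (52.5, 5.2), (52.0, 5.1), (51.5, 5.3), (51.0, 5.8), (50.5, 5.4), (50.0, 5.5), (49.5, 6.4), (49.0, 7.6), (48.5, 7.5), (48.0, 7.3)]
[-2.148 -0.782  7.186]
True 39.3917 [0.516 0.055 0.056]
41.2417
```

View pics/t6.png

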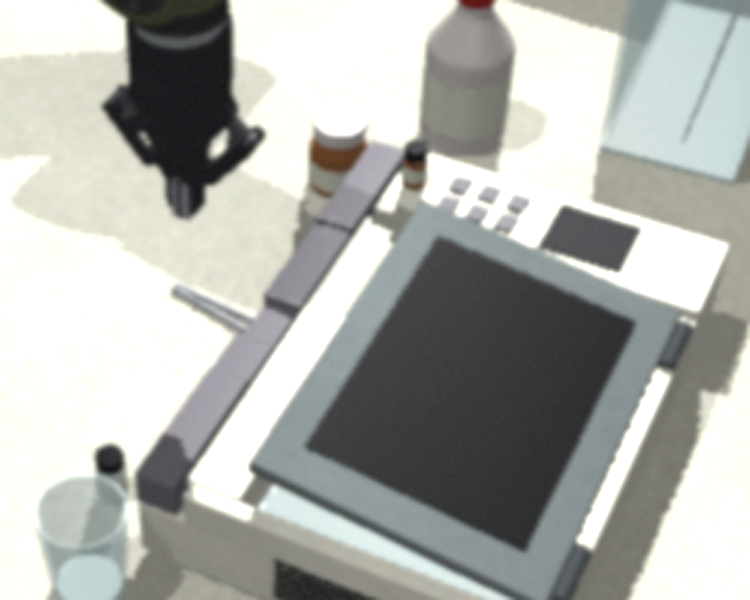

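The lid stands ajar, with its front corner at (258,468) and a gap under its right side. The gripper is clear at (185,195), and the vials, beaker and tweezers haven't moved.

```bash
python3 - <<'E'
from h import *
robot.pause(1.0); a=read_camera("scene")[200:330,320:].astype(int); robot.pause(.5); b=read_camera("scene")[200:330,320:].astype(int)
print(abs(a-b).mean(), fz()); print(robot.hand_in())
E
```

```text
0.5946714743589744 [0.27251413 0.07670417 0.1393466 ]
the job is handed in; nothing more can be done
None
```

I felt the rail with about 5 N, found the notch and pressed the bar with about 7.5 N; the lid sprang ajar and stayed up, the arm moved clear, and the job is handed in (the verdict was not shown).

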